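# Tip the large toy wheels into the blue bowl

### The arm

A 6-joint arm with a two-finger parallel gripper is mounted at the origin on the work surface. World frame = base frame: x ahead of the robot, y to its left, z up, the work surface at z = 0. Lengths are in m, angles in rad, forces in N, time in s.
With the tool pointing down it reaches from about 0.275 to 0.775 m from the base axis. Payload 14.6 kg.
Tool frame: the origin (TCP) lies at the very end of the fingers, on their centre line; the grasp point (between the pads) lies 19 mm behind it; y points along the fingers, x is the direction in which the jaws open and shut, and the axes are right-handed (so a half turn about y gives the same grasp; the last joint's range is limited). The gripper opens to 85 mm and grips with 20 to 120 N. Pads are 22 mm wide; open, the fingers measure 114 mm over their backs; the gripper's body (76 mm by 85 mm) begins 54 mm behind the grasp point. The pads swing forward as they close: fully open they stand 13 mm farther back than shut.
Start: joints at [1.037, 0.263, -0.048, 1.259, 0, 1.415], TCP at [0.194, 0.488, 0.231] pointing down, gripper open.
Joint ranges: [-2.65, 2.65], [-0.89, 1.7], [-1.18, 1.37], [-2.13, 2.11], [-1.35, 1.29], [-3.14, 3.14]. Speed limits (rad/s): [1.89, 1.89, 2.57, 2.79, 3.14, 3.14].

### API

Orientations are given as a unit quaternion [x, y, z, w].
In Python, from cell import manip, viewer, order gives the robot as it stands. The module is installed in compiled form; this text tells all that it offers.
- The arm moves only by the shell command python3 -m pendant 'ROWS'. ROWS is JSON, a list of rows, each an object of numbers: "dx", "dy", "dz": the shift along the tool's x, y, z in m; "ax", "ay", "az": the turn, a rotation vector about the tool's x, y, z in degrees; "fingers": the closure in counts, from 0 (fully open) to 255 (shut). In form: [{"dx": .., "dy": .., "dz": .., "ax": .., "ay": .., "az": .., "fingers": ..}, ...]. A call has exactly 8 rows; each row shifts and turns the pose as measured when the row begins, along the tool's axes as they then stand; what a row does not reach is not made up. A row lasts 1/12 s, in which the tool goes at most 41.7 mm and 7.16 degrees, less where a joint would pass 70% of its speed; a pose out of reach is approached as far as the arm can. A call is refused whole if a number of a shift passes 0.0417 or a number of a turn 7.16, either way. A call with a gripper value outside its range is refused whole. The fingers move at their own pace and stop on an object; the grip force is fixed at half the most. Time passes only in rows, so rows that do not move let the fingers close, or fill a call up. It gives the time, the measured TCP pose, the force and the opening at its end, in the units of the state.
- manip.get_obs(): the state, without advancing time (a new reading comes with each control period).
- viewer.snapshot(name): name is "scene" or "top" or "wrist"; returns a dict with "pixels" (480x640x3 uint8, red, green, blue), "range_z" (480x640 float32, m along the optical axis (not along the pixel's ray), 0 where there is no reading), "fx", "fy", "cx", "cy" (pixels), "k1" (the pictures are not rectified: a ray, as slopes to the right and down, at radius r is drawn at 1 + k1 r^2 times it, then the intrinsics apply), "R" (3x3) and "t" (3): a world point X has camera coordinates R X + t. Camera axes: x right, y down, z forward; pixel columns grow to the right and rows downward; lengths in m; the calibration is good to about 2 mm. A picture is of the moment at which its call begins.
- order.close_job(): hands the job in, once; it reports no verdict.
The state is a dict: "clock": time; "joints": joint angles; "dq": joint speeds; "effort": joint torques, N m; "tcp_pos": TCP position; "tcp_rot": TCP orientation; "contact_force": force on the tool from outside, world axes, zero at the start; "wrist_torque": the same for the moment, N m; "opening": opening from 0.0 (shut) to 1.0 (fully open).
Only numpy, scipy, OpenCV 4.12 (cv2) and the standard library are available. Lean on these libraries where they do the work, as an engineer would, in place of code of your own. Each camera call takes 0.05 s, during which the arm holds its last target. There are 200 camera calls.

### The job

Two look-alike trays hold spare wooden toy wheels, one tray three large wheels and the other three small ones. Lift the tray with the large wheels by its green bar and, holding its open end just above the blue bowl, tip it so that all three slide into the bowl; then set the empty tray down flat on the shelf and let go. Do not touch any wheel with the fingers, and leave the bowl, the tray of small wheels and the other toys where they are.

Things in the scene. Friction and masses are not known exactly. Their poses are not given: they have to be found in the camera images.
- tray_large: plywood tray of the three large wheels, 38 mm diameter; the trays look alike. 166 (x) x 116 mm (y), floor and walls 6 mm thick, walls 30 mm high on both sides and the +x end; the -x end is open. Over the middle an arch: 16 mm posts on the side walls, and a green bar along y, 14 mm thick (x), z 77 to 95 mm, 116 mm long. About 220 g. Origin: centre of underside; z up
- tray_large_handle (a point): centre of the green bar of tray_large, 86 mm above the tray's underside; same axes as the tray
- tray_large_lip (a point): middle of the open (-x) edge of tray_large's floor, on its upper surface, 83 mm from the tray's middle; same axes as the tray
- large0: wooden toy wheel with red hub, one of the three large wheels, 38 mm diameter, 20 mm thick, at the start lying flat in tray_large. Origin: centre of one flat face (the underside at the start); z is the wheel's axle
- large0_center (a point): the middle of wheel large0
- large1: wooden toy wheel with red hub, one of the three large wheels, 38 mm diameter, 20 mm thick, at the start lying flat in tray_large. Origin: centre of one flat face (the underside at the start); z is the wheel's axle
- large1_center (a point): the middle of wheel large1
- large2: wooden toy wheel with red hub, one of the three large wheels, 38 mm diameter, 20 mm thick, at the start lying flat in tray_large. Origin: centre of one flat face (the underside at the start); z is the wheel's axle
- large2_center (a point): the middle of wheel large2
- tray_small: plywood tray of the three small wheels, 24 mm diameter; the trays look alike. 166 (x) x 116 mm (y), floor and walls 6 mm thick, walls 30 mm high on both sides and the +x end; the -x end is open. Over the middle an arch: 16 mm posts on the side walls, and a green bar along y, 14 mm thick (x), z 77 to 95 mm, 116 mm long. About 220 g. Origin: centre of underside; z up
- tray_small_handle (a point): centre of the green bar of tray_small, 86 mm above the tray's underside; same axes as the tray
- tray_small_lip (a point): middle of the open (-x) edge of tray_small's floor, on its upper surface, 83 mm from the tray's middle; same axes as the tray
- small0: wooden toy wheel with red hub, one of the three small wheels, 24 mm diameter, 20 mm thick, at the start lying flat in tray_small. Origin: centre of one flat face (the underside at the start); z is the wheel's axle
- small0_center (a point): the middle of wheel small0
- small1: wooden toy wheel with red hub, one of the three small wheels, 24 mm diameter, 20 mm thick, at the start lying flat in tray_small. Origin: centre of one flat face (the underside at the start); z is the wheel's axle
- small1_center (a point): the middle of wheel small1
- small2: wooden toy wheel with red hub, one of the three small wheels, 24 mm diameter, 20 mm thick, at the start lying flat in tray_small. Origin: centre of one flat face (the underside at the start); z is the wheel's axle
- small2_center (a point): the middle of wheel small2
- bowl: blue ceramic bowl, mouth 170 mm across outside, about 155 mm inside, rim 65 mm high, standing loose, 550 g. Origin: centre of the underside; z up
- bowl_rim (a point): centre of the bowl's mouth, at rim height
- car: black plastic race car, 138 x 56 x 40 mm; bystander. Origin under its centre, x along its length
- clip: steel spring clip on a 45 x 55 mm base, holding a wooden track piece upright, 132 mm high in all; bystander. Origin under its centre
- bulldozer: yellow die-cast bulldozer, about 105 x 78 x 64 mm; bystander. Origin under its centre, x along its length
- helicopter: grey plastic helicopter, about 150 x 150 x 65 mm with its rotor; bystander. Origin under its centre, x along its length
Not all that is in view belongs to the job. What is shaped like the large0 but pink or yellow is not meant.

How it is judged:
By the outcome, as a careful person would: the job done as asked, in the order asked, and still so for the second after the job is handed in, with the robot touching nothing.
It also fails if it takes over 61 s, if anything falls off the work surface, if the arm or the gripper's body presses on something with over 40 N, if the wrist force passes 120 N, or if a joint passes its speed limit or range.

## Working session

There is one attempt and no reset: what is moved stays moved. The work goes in short steps, Python scripts to look and compute and a shell command to move; the robot and the scene stay as the last step left them, time stands still between calls to the robot, and variables do not carry over. Pictures are saved under pics/ and viewed, about 8 in all and at most 12, crops included, and the job is handed in when it is done.

```bash
mkdir -p pics; cat > h.py <<'E'
import numpy as np, cv2
from cell import manip, viewer, order
def world(s,u,v,z=None):
    # undistort pixel(s); use range or plane z
    u=np.atleast_1d(u).astype(float);v=np.atleast_1d(v).astype(float)
    d=np.stack([(u-s['cx'])/s['fx'],(v-s['cy'])/s['fy']],-1)
    a=d.copy()
    for _ in range(20): a=d/(1+s['k1']*(a**2).sum(-1,keepdims=True))
    R=np.array(s['R']);t=np.array(s['t'])
    ray=np.c_[a,np.ones(len(a))]@R; c=-R.T@t
    if z is None: k=s['range_z'][v.astype(int),u.astype(int)][:,None]
    else: k=((z-c[2])/ray[:,2])[:,None]
    return c+k*ray
def proj(s,P):
    P=np.atleast_2d(P)@np.array(s['R']).T+np.array(s['t']);a=P[:,:2]/P[:,2:]
    a=a*(1+s['k1']*(a**2).sum(-1,keepdims=True))
    return a*[s['fx'],s['fy']]+[s['cx'],s['cy']]
def snap(n,f=None):
    s=viewer.snapshot(n)
    if f: cv2.imwrite('pics/'+f+'.png',s['pixels'][:,:,::-1])
    return s
E
python3 - <<'E'
from h import *
for n in ('top','scene'):
    s=snap(n,n+'0'); print(n,s['fx'],s['k1'],-np.array(s['R']).T@np.array(s['t']))
    p=cv2.cvtColor(s['pixels'],cv2.COLOR_RGB2HSV)
    for c,(lo,hi) in dict(green=((40,80,40),(85,255,255)),blue=((95,100,40),(130,255,255))).items():
        k,l,st,ce=cv2.connectedComponentsWithStats(cv2.inRange(p,lo,hi))
        for i in range(1,k):
            if st[i,4]>150:
                v,u=np.nonzero(l==i); w=world(s,u,v); w=w[s['range_z'][v,u]>0]
                print(c,ce[i],st[i],np.median(w,0),w.min(0),w.max(0))
print(manip.get_obs())
E
```

```text
top 543.3093822934093 0.03182132994364856 [0.33811349 0.00138451 1.11057037]
green [114.44699964  95.28081207] [  64   63  101   66 5566] [0.86442801 0.45521083 0.0742324 ] [ 0.80134753  0.36123327 -0.74660987] [1.40561502 0.88276251 0.08259506]
green [623.01832761 148.87399771] [596 108  44  74 873] [ 0.77918157 -0.55425283  0.15404224] [ 0.70608831 -0.58991795  0.08777056] [ 0.85160075 -0.48379684  0.1786251 ]
green [309.89386792 247.84433962] [282 236  57  24 424] [0.56352316 0.02778289 0.09425174] [ 0.54508307 -0.02713894  0.08490468] [0.58297704 0.08276978 0.10036108]
green [492.16452442 251.93830334] [463 243  59  19 389] [ 0.57926334 -0.31960581  0.09435267] [ 0.55766455 -0.37333269  0.08701652] [ 0.59968277 -0.26432807  0.09984315]
blue [355.62736595  41.70119633] [   43     0   589   143 46810] [ 1.56231253 -0.1003891  -0.74003968] [ 0.77892522 -1.09866903 -0.76004876] [1.80522438 1.10293202 0.07727165]
blue [159.05897286 235.43116579] [ 117  196   84   80 5121] [0.58560648 0.3409855  0.02636577] [ 4.95618316e-01  2.47114832e-01 -1.75587714e-05] [0.65789146 0.40916481 0.0705
[... 1387 characters left out ...]
94448 0.05236644]
{'clock': 0.1, 'joints': array([ 1.03669882e+00,  2.63480146e-01, -4.88479282e-02,  1.25938742e+00,
        1.41550241e-05,  1.41551313e+00]), 'dq': array([-8.52695705e-04, -6.66172737e-04,  1.05030285e-03, -1.75224164e-03,
        6.90926562e-05,  1.68596816e-04]), 'effort': array([ 3.84081373e-03, -6.38576317e+01,  3.85062969e+01,  9.94471862e-03,
       -1.27310318e-04, -4.66875451e-05]), 'tcp_pos': array([0.19402982, 0.48758271, 0.23087993]), 'tcp_rot': array([ 0.5853304 ,  0.39662357, -0.39721569, -0.58506219]), 'contact_force': array([ 0.85670027,  0.40171098, -0.80437816]), 'wrist_torque': array([ 0.02130941,  0.04004766, -0.02063698]), 'opening': 0.9998852073355894}
```

View pics/top0.png

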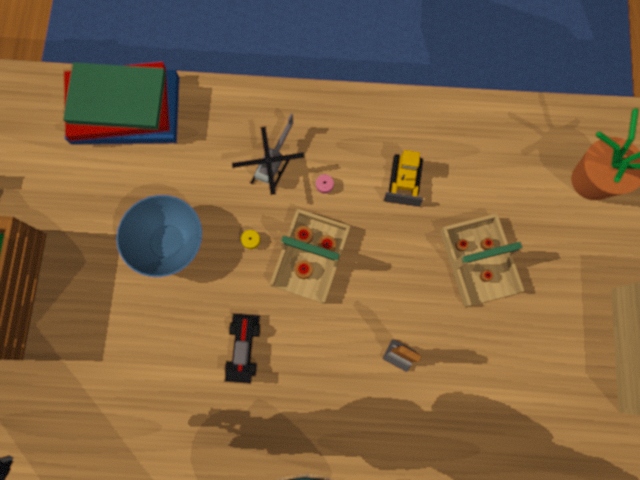

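View pics/scene0.png

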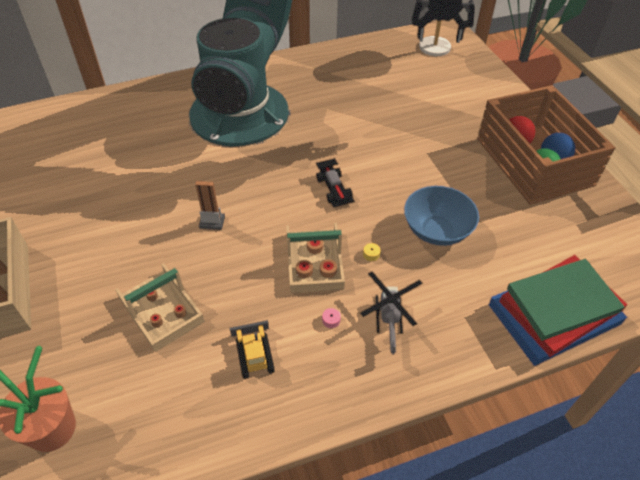

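```bash
python3 - <<'E'
from h import *
s=snap('top'); im=s['pixels'][:,:,::-1]
a=cv2.resize(im[195:315,255:365],None,fx=3.6,fy=3.6,interpolation=cv2.INTER_CUBIC)
b=cv2.resize(im[205:315,430:540],None,fx=3.6,fy=3.6,interpolation=cv2.INTER_CUBIC)
c=np.zeros((440,800,3),np.uint8); c[:min(440,a.shape[0]),:396]=a[:440,:396]; c[:396,402:798]=b[:,:396]
cv2.imwrite('pics/crop.png',c)
for u,v in [(625,350),(630,400),(615,300),(600,350),(350,330)]: print(u,v,world(s,u,v))
p=cv2.cvtColor(s['pixels'],cv2.COLOR_RGB2HSV)
m=cv2.inRange(p,(40,80,40),(85,255,255))
for x0,x1 in ((270,350),(450,530)):
    v,u=np.nonzero(m[225:270,x0:x1]); w=world(s,u+x0,v+225,.095)[:,:2]
    print('bar',cv2.minAreaRect((w*1000).astype(np.float32)), cv2.fitLine((w*1000).astype(np.float32),cv2.DIST_L2,0,.01,.01).ravel())
# red hubs
m=cv2.inRange(p,(0,150,80),(12,255,255))|cv2.inRange(p,(172,150,80),(180,255,255))
k,l,st,ce=cv2.connectedComponentsWithStats(m)
for i in range(1,k):
    if st[i,4]>20 and 270<ce[i,0]<540 and 200<ce[i,1]<310: print('hub',ce[i],st[i,4],world(s,*ce[i],z=.026))
# bowl rim
m=cv2.inRange(p,(95,100,40),(130,255,255)); m[:190]=0
cn=max(cv2.findContours(m,0,1)[0],key=cv2.contourArea)[:,0]
w=world(s,cn[:,0],cn[:,1],.065); print('bowl',cv2.minEnclosingCircle((w[:,:2]*1000).astype(np.float32)))
E
```

```text
625 350 [[ 0.41631309 -0.58850233  0.03640832]]
630 400 [[ 0.32431359 -0.58980799  0.03942477]]
615 300 [[ 0.51617352 -0.59011407  0.00919766]]
600 350 [[ 0.41555411 -0.56095869 -0.00220704]]
350 330 [[ 4.20173373e-01 -6.25429936e-02  1.28178430e-04]]
bar ((563.5222778320312, 27.90386962890625), (113.62532806396484, 14.721724510192871), 75.56388092041016) [2.5039473e-01 9.6814382e-01 5.6345294e+02 2.7299999e+01]
bar ((578.39892578125, -318.2380065917969), (13.774871826171875, 115.50531005859375), 17.670207977294922) [ 3.1412658e-01 -9.4938111e-01  5.7856104e+02 -3.1906857e+02]
hub [303.17241379 234.18965517] 116 [[0.60662668 0.04521045 0.026     ]]
hub [326.59821429 243.02678571] 112 [[ 0.59120014 -0.0040297   0.026     ]]
hub [488.16071429 242.375     ] 56 [[ 0.61447843 -0.33318127  0.026     ]]
hub [462.74074074 243.57407407] 54 [[ 0.60852926 -0.28165725  0.026     ]]
hub [303.325      268.26666667] 120 [[0.53562079 0.0398007  0.026     ]]
hub [487.66071429 274.66071429] 56 [[ 0.54742556 -0.33187011  0.026     ]]
bowl ((576.6038818359375, 328.1365051269531), 81.62994384765625)
```

View pics/crop.png

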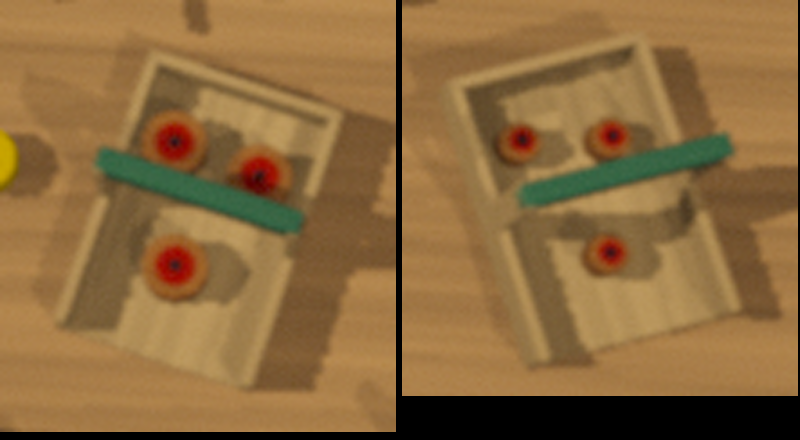

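Candidates in the top view: the tray at (310,248), whose wheels and hubs are about twice the area, and the tray at (492,252). The enlarged crop confirms that the first is tray_large. Its open end is the lower one in the picture, towards the robot, so tray x is about (0.968,-0.25). The bar reads z ≈ 0.094 and 114 mm long, which matches the description. Next I work out the approach.

```bash
cat >> h.py <<'E'
from scipy.spatial.transform import Rotation as Ro
def Rtool(yaw,tilt=0,flip=1):
    # tool x = flip*tray x; tool y = down, tray pitched so its -x end goes down by tilt deg
    T=Ro.from_euler('z',yaw,degrees=True)*Ro.from_euler('y',-tilt,degrees=True)
    M=T.as_matrix(); x=flip*M[:,0]; y=-M[:,2]
    return Ro.from_matrix(np.c_[x,y,np.cross(x,y)])
def goto(p,R=None):
    o=manip.get_obs(); C=Ro.from_quat(o['tcp_rot'])
    print('t',round(o['clock'],2),'tcp',o['tcp_pos'].round(4),'f',o['contact_force'].round(1),'open',round(o['opening'],3),'j',o['joints'].round(2))
    print('shift mm',(C.inv().apply(np.array(p)-o['tcp_pos'])*1000).round(1), 'turn deg',(C.inv()*R).as_rotvec(degrees=True).round(2) if R else '')
E
python3 - <<'E'
from h import *
print(Ro.from_quat(manip.get_obs()['tcp_rot']).as_matrix().round(3))
for f in (1,-1): goto([.5635,.028,.2],Rtool(-14.5,0,f))
s=snap('scene')
for u,v in [(5,240),(8,290),(25,310),(10,325),(22,260),(30,335),(5,310)]: print(u,v,world(s,u,v).round(3))
E
```

```text
[[ 0.37  -0.    -0.929]
 [ 0.929 -0.001  0.37 ]
 [-0.001 -1.     0.   ]]
t 0.15 tcp [0.194  0.4876 0.2309] f [-0.7  0.1  0.7] open 1.0 j [ 1.04  0.26 -0.05  1.26  0.    1.42]
shift mm [-290.4   31.1 -513.2] turn deg [ 3.00e-02  8.28e+01 -4.00e-02]
t 0.15 tcp [0.194  0.4876 0.2309] f [-0.7  0.1  0.7] open 1.0 j [ 1.04  0.26 -0.05  1.26  0.    1.42]
shift mm [-290.4   31.1 -513.2] turn deg [-5.00e-02 -9.72e+01 -3.00e-02]
5 240 [[ 0.31  -0.624  0.043]]
8 290 [[ 0.505 -0.597  0.099]]
25 310 [[ 0.509 -0.59   0.028]]
10 325 [[ 0.54  -0.62   0.033]]
22 260 [[ 0.375 -0.59   0.035]]
30 335 [[ 0.553 -0.593 -0.001]]
5 310 [[ 0.54  -0.609  0.084]]
```

```bash
python3 -m pendant '[{"dx":-0.0182,"dy":0,"dz":-0.0321,"ax":0,"ay":5.2,"az":0,"fingers":0},{"dx":-0.0152,"dy":0,"dz":-0.0336,"ax":0,"ay":5.2,"az":0,"fingers":0},{"dx":-0.0121,"dy":0,"dz":-0.0348,"ax":0,"ay":5.2,"az":0,"fingers":0},{"dx":-0.0089,"dy":0,"dz":-0.0358,"ax":0,"ay":5.2,"az":0,"fingers":0},{"dx":-0.0056,"dy":0,"dz":-0.0365,"ax":0,"ay":5.2,"az":0,"fingers":0},{"dx":-0.0023,"dy":0,"dz":-0.0368,"ax":0,"ay":5.2,"az":0,"fingers":0},{"dx":0.001,"dy":0,"dz":-0.0369,"ax":0,"ay":5.2,"az":0,"fingers":0},{"dx":0.0043,"dy":0,"dz":-0.0366,"ax":0,"ay":5.2,"az":0,"fingers":0}]'
python3 -c "
from h import *
goto([.5635,.028,.2],Rtool(-14.5))"
```

```text
clock: 0.87
tcp_pos: [0.3792, 0.2509, 0.2295]
tcp_rot: [-0.689, -0.156, 0.157, 0.69]
contact_force: [1.1, 1.6, 1.1]
opening: 0.995
t 0.87 tcp [0.3792 0.2509 0.2295] f [1.1 1.6 1.1] open 0.995 j [ 0.4   0.14 -0.21  1.22  0.    1.53]
shift mm [  69.8   29.3 -280.7] turn deg [ 1.000e-02  4.014e+01 -9.000e-02]
```

```bash
python3 -m pendant '[{"dx":0.0088,"dy":0.002,"dz":-0.0351,"ax":0,"ay":5,"az":0,"fingers":0},{"dx":0.0118,"dy":0.002,"dz":-0.0342,"ax":0,"ay":5,"az":0,"fingers":0},{"dx":0.0147,"dy":0.002,"dz":-0.0331,"ax":0,"ay":5,"az":0,"fingers":0},{"dx":0.0175,"dy":0.002,"dz":-0.0317,"ax":0,"ay":5,"az":0,"fingers":0},{"dx":0.0202,"dy":0.002,"dz":-0.03,"ax":0,"ay":5,"az":0,"fingers":0},{"dx":0.0228,"dy":0.002,"dz":-0.0281,"ax":0,"ay":5,"az":0,"fingers":0},{"dx":0.0251,"dy":0.002,"dz":-0.026,"ax":0,"ay":5,"az":0,"fingers":0},{"dx":0.0273,"dy":0.002,"dz":-0.0237,"ax":0,"ay":5,"az":0,"fingers":0}]'
python3 - <<'E'
from h import *
goto([.5635,.028,.2],Rtool(-14.5))
s=snap('wrist','wrist1')
p=cv2.cvtColor(s['pixels'],cv2.COLOR_RGB2HSV)
m=cv2.inRange(p,(40,80,40),(85,255,255))
k,l,st,ce=cv2.connectedComponentsWithStats(m); 
for i in range(1,k):
    if st[i,4]>400:
        v,u=np.nonzero(l==i); w=world(s,u,v,.095); r=s['range_z'][v,u]>0
        print(ce[i],st[i],cv2.minAreaRect((w[:,:2]*1000).astype(np.float32)),np.median(world(s,u,v)[r],0) if r.any() else '')
E
```

```text
clock: 1.53
tcp_pos: [0.5665, 0.0104, 0.2131]
tcp_rot: [-0.7, 0.102, -0.102, 0.7]
contact_force: [0.2, 1.5, -1.3]
opening: 0.998
t 1.53 tcp [0.5665 0.0104 0.2131] f [ 0.2  1.5 -1.3] open 0.998 j [-0.13  0.34  0.02  1.25  0.    1.73]
shift mm [-7.9 13.1 16. ] turn deg [-0.02 -2.06 -0.03]
[316.31624479 207.67446331] [ 304  128   25  164 3121] ((563.75439453125, 26.442832946777344), (113.84272766113281, 13.253799438476562), 75.0235366821289) [0.56508588 0.03160447 0.09514211]
```

View pics/wrist1.png

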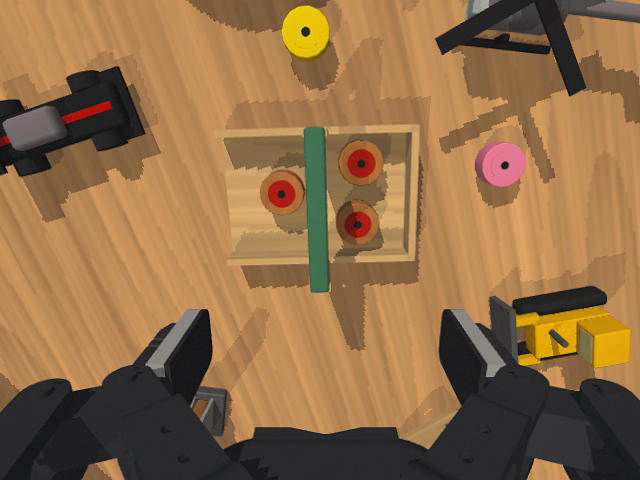

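```bash
python3 -m pendant '[{"dx":-0.0073,"dy":0,"dz":0.0146,"ax":0,"ay":-1.6,"az":0,"fingers":0},{"dx":0,"dy":0.013,"dz":0,"ax":0,"ay":0,"az":0,"fingers":0},{"dx":0,"dy":0.013,"dz":0,"ax":0,"ay":0,"az":0,"fingers":0},{"dx":0,"dy":0.013,"dz":0,"ax":0,"ay":0,"az":0,"fingers":0},{"dx":0,"dy":0.013,"dz":0,"ax":0,"ay":0,"az":0,"fingers":0},{"dx":0,"dy":0.013,"dz":0,"ax":0,"ay":0,"az":0,"fingers":0},{"dx":0,"dy":0.013,"dz":0,"ax":0,"ay":0,"az":0,"fingers":0},{"dx":0,"dy":0.005,"dz":0,"ax":0,"ay":0,"az":0,"fingers":0}]'
python3 -c "
from h import *
goto([.5637,.0265,.066],Rtool(-15))"
```

```text
clock: 2.25
tcp_pos: [0.568, 0.0227, 0.1246]
tcp_rot: [0.701, -0.095, 0.095, -0.7]
contact_force: [-0.6, 0.6, -0.5]
opening: 1.001
t 2.25 tcp [0.568  0.0227 0.1246] f [-0.6  0.6 -0.5] open 1.001 j [-0.1   0.39 -0.16  1.03 -0.    1.74]
shift mm [-5.2 58.6  2.6] turn deg [ 0.05 -0.45 -0.01]
```

```bash
python3 -m pendant '[{"dx":-0.0052,"dy":0.004,"dz":0.0026,"ax":0,"ay":-0.4,"az":0,"fingers":0},{"dx":0,"dy":0.01,"dz":0,"ax":0,"ay":0,"az":0,"fingers":0},{"dx":0,"dy":0.01,"dz":0,"ax":0,"ay":0,"az":0,"fingers":0},{"dx":0,"dy":0.01,"dz":0,"ax":0,"ay":0,"az":0,"fingers":0},{"dx":0,"dy":0.01,"dz":0,"ax":0,"ay":0,"az":0,"fingers":0},{"dx":0,"dy":0.01,"dz":0,"ax":0,"ay":0,"az":0,"fingers":0},{"dx":0,"dy":0.005,"dz":0,"ax":0,"ay":0,"az":0,"fingers":0},{"dx":0,"dy":0,"dz":0,"ax":0,"ay":0,"az":0,"fingers":0}]'
python3 -c "
from h import *
goto([.5637,.0265,.066],Rtool(-15))"
```

```text
clock: 2.92
tcp_pos: [0.5616, 0.0308, 0.0636]
tcp_rot: [0.701, -0.09, 0.09, -0.701]
contact_force: [-0.1, -0.1, -0.1]
opening: 1.001
t 2.92 tcp [0.5616 0.0308 0.0636] f [-0.1 -0.1 -0.1] open 1.001 j [-0.09  0.43 -0.27  0.87 -0.    1.74]
shift mm [ 3.1 -2.4 -3.6] turn deg [0.01 0.39 0.04]
```

Now a fine correction, then I close on the bar.

```bash
python3 -m pendant '[{"dx":0.0025,"dy":-0.002,"dz":-0.003,"ax":0,"ay":0,"az":0,"fingers":0},{"dx":0,"dy":0,"dz":0,"ax":0,"ay":0,"az":0,"fingers":150},{"dx":0,"dy":0,"dz":0,"ax":0,"ay":0,"az":0,"fingers":170},{"dx":0,"dy":0,"dz":0,"ax":0,"ay":0,"az":0,"fingers":190},{"dx":0,"dy":0,"dz":0,"ax":0,"ay":0,"az":0,"fingers":210},{"dx":0,"dy":0,"dz":0,"ax":0,"ay":0,"az":0,"fingers":255},{"dx":0,"dy":0,"dz":0,"ax":0,"ay":0,"az":0,"fingers":255},{"dx":0,"dy":0,"dz":0,"ax":0,"ay":0,"az":0,"fingers":255}]'
python3 -m pendant '[{"dx":0,"dy":0,"dz":0,"ax":0,"ay":0,"az":0,"fingers":255},{"dx":0,"dy":0,"dz":0,"ax":0,"ay":0,"az":0,"fingers":255},{"dx":0,"dy":0,"dz":0,"ax":0,"ay":0,"az":0,"fingers":255},{"dx":0,"dy":0,"dz":0,"ax":0,"ay":0,"az":0,"fingers":255},{"dx":0,"dy":0,"dz":0,"ax":0,"ay":0,"az":0,"fingers":255},{"dx":0,"dy":-0.002,"dz":0,"ax":0,"ay":0,"az":0,"fingers":255},{"dx":0,"dy":-0.004,"dz":0,"ax":0,"ay":0,"az":0,"fingers":255},{"dx":0,"dy":-0.006,"dz":0,"ax":0,"ay":0,"az":0,"fingers":255}]'
```

```text
clock: 3.58
tcp_pos: [0.5646, 0.027, 0.0685]
tcp_rot: [0.701, -0.088, 0.091, -0.701]
contact_force: [-0.1, -0.1, -1.7]
opening: 0.151
clock: 4.25
tcp_pos: [0.5635, 0.0271, 0.0798]
tcp_rot: [0.701, -0.089, 0.09, -0.701]
contact_force: [-0.5, -0.0, -1.7]
opening: 0.154
```

```bash
python3 -m pendant '[{"dx":0,"dy":-0.008,"dz":0,"ax":0,"ay":0,"az":0,"fingers":255},{"dx":0,"dy":-0.012,"dz":0,"ax":0,"ay":0,"az":0,"fingers":255},{"dx":0,"dy":-0.015,"dz":0,"ax":0,"ay":0,"az":0,"fingers":255},{"dx":0,"dy":-0.018,"dz":0,"ax":0,"ay":0,"az":1,"fingers":255},{"dx":0,"dy":-0.018,"dz":0,"ax":0,"ay":0,"az":2,"fingers":255},{"dx":0,"dy":-0.018,"dz":0,"ax":0,"ay":0,"az":2,"fingers":255},{"dx":0,"dy":-0.015,"dz":0,"ax":0,"ay":0,"az":1,"fingers":255},{"dx":0,"dy":-0.01,"dz":0,"ax":0,"ay":0,"az":0,"fingers":255}]'
python3 - <<'E'
from h import *
print(Ro.from_quat(manip.get_obs()['tcp_rot']).as_matrix().round(3))
s=snap('scene'); c=s['pixels'][150:330,200:460,::-1]
cv2.imwrite('pics/lift.png',cv2.resize(c,None,fx=3,fy=3))
# handle target: lip at bowl centre +25mm outward
B=np.array([.5766,.3281]); az=np.arctan2(B[1],B[0]); r=np.array([np.cos(az),np.sin(az)])
print(np.degrees(az)); h=B+r*.03; goto([*h,.20],Rtool(np.degrees(az)))
E
```

```text
clock: 4.92
tcp_pos: [0.5644, 0.0267, 0.204]
tcp_rot: [-0.695, 0.128, -0.051, 0.705]
contact_force: [0.0, 0.9, -3.2]
opening: 0.152
[[ 0.962 -0.105  0.251]
 [-0.25   0.027  0.968]
 [-0.109 -0.994 -0.   ]]
29.640972152124732
t 4.97 tcp [0.5651 0.0266 0.2056] f [-0.4 -0.3  1. ] open 0.154 j [-0.11  0.42  0.11  1.37  0.02  1.72]
shift mm [-42.3  10.2 315.6] turn deg [ -2.36 -44.15  -5.76]
```

View pics/lift.png

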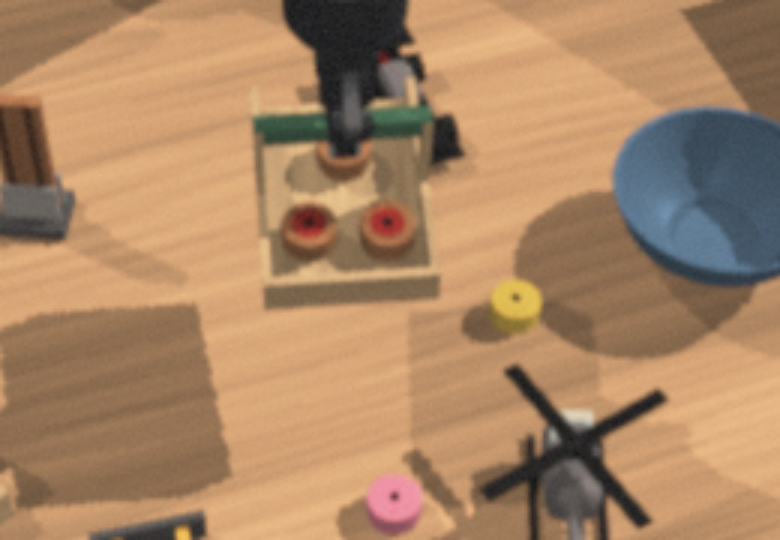

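```bash
python3 -m pendant '[{"dx":-0.0011,"dy":0,"dz":0.0079,"ax":-0.3,"ay":-2.8,"az":0,"fingers":255},{"dx":-0.0014,"dy":0,"dz":0.0159,"ax":-0.3,"ay":-2.8,"az":0,"fingers":255},{"dx":-0.0009,"dy":0,"dz":0.024,"ax":-0.3,"ay":-2.8,"az":0,"fingers":255},{"dx":0.0003,"dy":0,"dz":0.026,"ax":-0.3,"ay":-2.8,"az":0,"fingers":255},{"dx":0.0016,"dy":0,"dz":0.026,"ax":-0.3,"ay":-2.8,"az":0,"fingers":255},{"dx":0.0029,"dy":0,"dz":0.0258,"ax":-0.3,"ay":-2.8,"az":0,"fingers":255},{"dx":0.0041,"dy":0,"dz":0.0257,"ax":-0.3,"ay":-2.8,"az":0,"fingers":255},{"dx":0.0054,"dy":0,"dz":0.0254,"ax":-0.3,"ay":-2.8,"az":0,"fingers":255}]'
python3 -c "
from h import *
goto([.603,.343,.205],Rtool(29.6,-6))"
```

```text
clock: 5.63
tcp_pos: [0.5858, 0.2056, 0.2079]
tcp_rot: [0.708, 0.017, -0.087, -0.701]
contact_force: [0.8, -0.9, -2.7]
opening: 0.151
t 5.63 tcp [0.5858 0.2056 0.2079] f [ 0.8 -0.9 -2.7] open 0.151 j [0.2  0.51 0.28 1.44 0.   1.63]
shift mm [ 37.3  -1.2 133.4] turn deg [ -2.02 -21.04   0.22]
```

```bash
python3 -m pendant '[{"dx":0.0067,"dy":0,"dz":0.0241,"ax":-0.25,"ay":-2.65,"az":0,"fingers":255},{"dx":0.0078,"dy":0,"dz":0.0237,"ax":-0.25,"ay":-2.65,"az":0,"fingers":255},{"dx":0.0085,"dy":0,"dz":0.0224,"ax":-0.25,"ay":-2.65,"az":0,"fingers":255},{"dx":0.0087,"dy":0,"dz":0.0202,"ax":-0.25,"ay":-2.65,"az":0,"fingers":255},{"dx":0.0079,"dy":0,"dz":0.0162,"ax":-0.25,"ay":-2.65,"az":0,"fingers":255},{"dx":0.0057,"dy":0,"dz":0.0105,"ax":-0.25,"ay":-2.65,"az":0,"fingers":255},{"dx":0.0041,"dy":0,"dz":0.0068,"ax":-0.25,"ay":-2.65,"az":0,"fingers":255},{"dx":0.0022,"dy":0,"dz":0.0033,"ax":-0.25,"ay":-2.65,"az":0,"fingers":255}]'
python3 - <<'E'
from h import *
goto([.603,.343,.205],Rtool(29.6,-6))
# tip plan: lip pos in tool frame: TCP -> lip. handle centre = TCP + (-19mm along tool y); lip = handle + (-83 x, 80 down)
o=manip.get_obs();C=Ro.from_quat(o['tcp_rot']); L=np.array([-.083,-.020+.080,0])
print('lip',o['tcp_pos']+C.apply(L))
B=np.array([.5766,.3281]); rr=B/np.linalg.norm(B)
for th in (0,15,30,45,60):
    R=Rtool(29.6,th); lip=np.array([*(B+rr*.035),.095]); print(th,(lip-R.apply(L)).round(4))
E
```

```text
clock: 6.3
tcp_pos: [0.5985, 0.3547, 0.202]
tcp_rot: [0.69, 0.156, -0.224, -0.671]
contact_force: [-0.0, -0.1, -3.2]
opening: 0.151
t 6.3 tcp [0.5985 0.3547 0.202 ] f [-0.  -0.1 -3.2] open 0.151 j [ 0.42  0.67  0.56  1.56 -0.01  1.45]
shift mm [ -2.5  -2.8 -12.3] turn deg [0.13 1.57 0.25]
lip [0.52273669 0.30881393 0.15060124]
0 [0.6792 0.3864 0.155 ]
15 [0.6632 0.3773 0.1744]
30 [0.6434 0.3661 0.1885]
45 [0.6212 0.3534 0.1961]
60 [0.5979 0.3402 0.1969]
```

```bash
python3 -m pendant '[{"dx":0.0087,"dy":0.0026,"dz":-0.0016,"ax":0,"ay":0.2,"az":-1.6,"fingers":255},{"dx":0.0086,"dy":0.003,"dz":-0.0016,"ax":0,"ay":0.2,"az":-2.8,"fingers":255},{"dx":0.0084,"dy":0.0034,"dz":-0.0016,"ax":0,"ay":0.2,"az":-2.8,"fingers":255},{"dx":0.0082,"dy":0.0038,"dz":-0.0016,"ax":0,"ay":0.2,"az":-2.8,"fingers":255},{"dx":0.008,"dy":0.0042,"dz":-0.0016,"ax":0,"ay":0.2,"az":-2.8,"fingers":255},{"dx":0.0078,"dy":0.0046,"dz":-0.0016,"ax":0,"ay":0.2,"az":-2.8,"fingers":255},{"dx":0.0075,"dy":0.005,"dz":-0.0016,"ax":0,"ay":0.2,"az":-2.8,"fingers":255},{"dx":0.0072,"dy":0.0056,"dz":-0.0016,"ax":0,"ay":0.2,"az":-2.8,"fingers":255}]'
python3 - <<'E'
from h import *
goto([.6434,.3661,.1885],Rtool(29.6,30))
goto([.6212,.3534,.1961],Rtool(29.6,45))
o=manip.get_obs();C=Ro.from_quat(o['tcp_rot']); L=np.array([-.083,-.020+.080,0])
print('lip',o['tcp_pos']+C.apply(L))
s=snap('top','tip0')
c=s['pixels'][150:330,60:320,::-1]; cv2.imwrite('pics/tip0.png',cv2.resize(c,None,fx=3,fy=3))
E
```

```text
clock: 6.97
tcp_pos: [0.6623, 0.3811, 0.1717]
tcp_rot: [-0.65, -0.277, 0.085, 0.703]
contact_force: [0.6, 0.5, -2.3]
opening: 0.152
t 6.97 tcp [0.6623 0.3811 0.1717] f [ 0.6  0.5 -2.3] open 0.152 j [0.4  0.5  0.12 0.91 0.04 1.46]
shift mm [-18.3 -22.8  -3.5] turn deg [ -0.31   0.28 -13.81]
t 6.97 tcp [0.6623 0.3811 0.1717] f [ 0.6  0.5 -2.3] open 0.152 j [0.4  0.5  0.12 0.91 0.04 1.46]
shift mm [-40.7 -37.3  -3.4] turn deg [ -0.34   0.24 -28.81]
lip [0.60765676 0.34986234 0.09089947]
```

View pics/tip0.png

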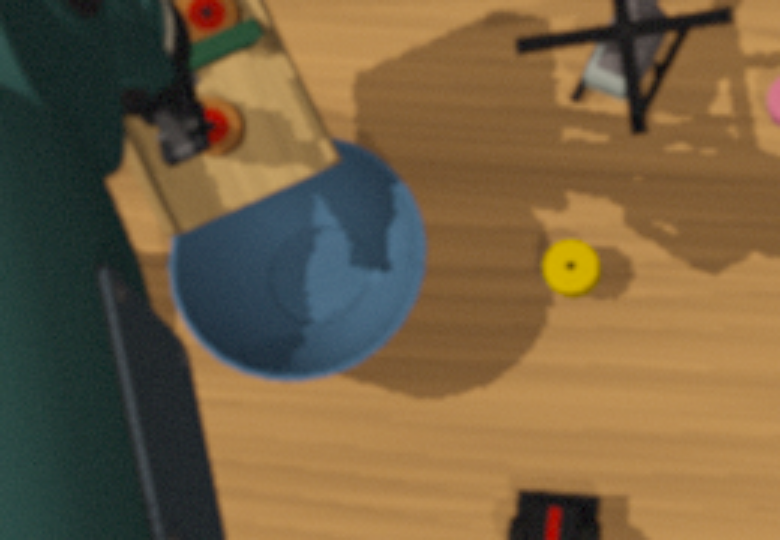

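```bash
python3 -m pendant '[{"dx":-0.0031,"dy":-0.0038,"dz":-0.001,"ax":0,"ay":0,"az":-2.3,"fingers":255},{"dx":-0.0029,"dy":-0.0039,"dz":-0.001,"ax":0,"ay":0,"az":-2.3,"fingers":255},{"dx":-0.0027,"dy":-0.004,"dz":-0.001,"ax":0,"ay":0,"az":-2.3,"fingers":255},{"dx":-0.0025,"dy":-0.0041,"dz":-0.0005,"ax":0,"ay":0,"az":-2.3,"fingers":255},{"dx":-0.0023,"dy":-0.0043,"dz":0,"ax":0,"ay":0,"az":-2.3,"fingers":255},{"dx":-0.0021,"dy":-0.0044,"dz":0,"ax":0,"ay":0,"az":-2.3,"fingers":255},{"dx":0,"dy":0,"dz":0,"ax":0,"ay":0,"az":0,"fingers":255},{"dx":0,"dy":0,"dz":0,"ax":0,"ay":0,"az":0,"fingers":255}]'
python3 - <<'E'
from h import *
goto([.6212,.3534,.1961],Rtool(29.6,45))
o=manip.get_obs();C=Ro.from_quat(o['tcp_rot']); L=np.array([-.083,-.020+.080,0])
print('lip',o['tcp_pos']+C.apply(L))
for n in ('top','scene'):
    s=snap(n); p=cv2.cvtColor(s['pixels'],cv2.COLOR_RGB2HSV)
    m=cv2.inRange(p,(0,150,80),(10,255,255))|cv2.inRange(p,(172,150,80),(180,255,255))
    k,l,st,ce=cv2.connectedComponentsWithStats(m)
    for i in range(1,k):
        if st[i,4]>15: print(n,ce[i].round(),st[i,4],world(s,*ce[i]).round(3))
E
```

```text
clock: 7.68
tcp_pos: [0.6376, 0.3634, 0.1866]
tcp_rot: [-0.612, -0.352, 0.0, 0.708]
contact_force: [-0.1, -0.0, -1.9]
opening: 0.154
t 7.68 tcp [0.6376 0.3634 0.1866] f [-0.1 -0.  -1.9] open 0.154 j [ 0.38  0.31 -0.26  0.48  0.08  1.45]
shift mm [-11.9 -17.8  -0.4] turn deg [ -0.38   0.18 -15.06]
lip [0.60111172 0.34272917 0.0931898 ]
top [151.  65.] 140 [[0.951 0.397 0.054]]
top [66. 84.] 148 [[0.893 0.568 0.056]]
top [160. 116.] 347 [[0.834 0.361 0.055]]
top [ 90. 130.] 632 [[0.794 0.503 0.053]]
top [133. 164.] 136 [[0.686 0.363 0.161]]
top [595. 194.] 108 [[ 0.722 -0.537  0.056]]
top [488. 242.] 41 [[ 0.615 -0.333  0.026]]
top [463. 243.] 40 [[ 0.608 -0.281  0.03 ]]
top [488. 275.] 47 [[ 0.548 -0.332  0.024]]
top [244. 329.] 113 [[0.405 0.149 0.026]]
top [240. 368.] 29 [[0.332 0.149 0.024]]
scene [524. 127.] 437 [[0.41  0.643 0.096]]
scene [339. 191.] 52 [[0.403 0.148 0.024]]
scene [502. 199.] 59 [[0.657 0.41  0.159]]
scene [488. 213.] 61 [[0.68  0.363 0.156]]
scene [566. 261.] 111 [[0.785 0.524 0.052]]
scene [548. 328.] 1152 [[0.921 0.378 0.072]]
scene [621. 300.] 36 [[0.911 0.57  0.056]]
scene [179. 308.] 39 [[ 0.61  -0.283  0.029]]
scene [155. 318.] 41 [[ 0.613 -0.335  0.024]]
```

```bash
python3 -m pendant '[{"dx":-0.0015,"dy":-0.0022,"dz":0,"ax":0,"ay":0,"az":-1.9,"fingers":255},{"dx":-0.0014,"dy":-0.0023,"dz":0,"ax":0,"ay":0,"az":-1.9,"fingers":255},{"dx":-0.0013,"dy":-0.0023,"dz":0,"ax":0,"ay":0,"az":-1.9,"fingers":255},{"dx":-0.0012,"dy":-0.0024,"dz":0,"ax":0,"ay":0,"az":-1.9,"fingers":255},{"dx":-0.0011,"dy":-0.0024,"dz":0,"ax":0,"ay":0,"az":-1.9,"fingers":255},{"dx":-0.001,"dy":-0.0025,"dz":0,"ax":0,"ay":0,"az":-1.9,"fingers":255},{"dx":-0.0009,"dy":-0.0025,"dz":0,"ax":0,"ay":0,"az":-1.9,"fingers":255},{"dx":0,"dy":0,"dz":0,"ax":0,"ay":0,"az":0,"fingers":255}]'
python3 - <<'E'
from h import *
goto([.6,.3415,.195],Rtool(29.6,58))
o=manip.get_obs();C=Ro.from_quat(o['tcp_rot']); L=np.array([-.083,-.020+.080,0])
print('lip',o['tcp_pos']+C.apply(L))
a=snap('scene')['pixels'][130:290,390:520,::-1]; b=snap('top')['pixels'][120:300,60:220,::-1]
c=np.hstack([cv2.resize(a,(400,492)),cv2.resize(b,(400,492))]); cv2.imwrite('pics/tip45.png',c)
E
```

```text
clock: 8.45
tcp_pos: [0.6288, 0.3577, 0.1948]
tcp_rot: [-0.566, -0.422, -0.082, 0.703]
contact_force: [0.2, 0.5, -2.5]
opening: 0.149
t 8.45 tcp [0.6288 0.3577 0.1948] f [ 0.2  0.5 -2.5] open 0.149 j [ 0.36  0.22 -0.56  0.05  0.12  1.45]
shift mm [-23.9 -22.8   0.4] turn deg [ -0.42   0.1  -14.65]
lip [0.61203876 0.34837453 0.09421698]
```

View pics/tip45.png

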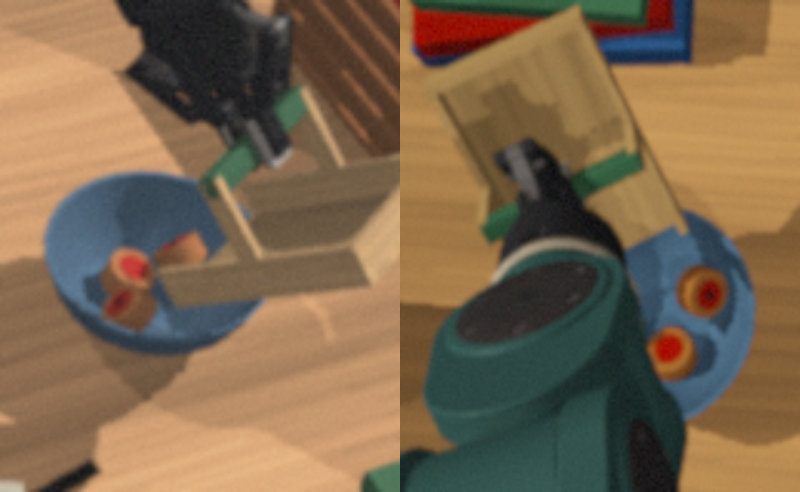

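The left half shows three red-hubbed wheels in the bowl, at (137,265), (120,303) and (185,245), and the tray empty. I'll hold briefly, then lift straight up.

```bash
python3 -m pendant '[{"dx":0,"dy":0,"dz":0,"ax":0,"ay":0,"az":0,"fingers":255},{"dx":0,"dy":0,"dz":0,"ax":0,"ay":0,"az":0,"fingers":255},{"dx":0,"dy":0,"dz":0,"ax":0,"ay":0,"az":0,"fingers":255},{"dx":0.002,"dy":-0.002,"dz":0,"ax":0,"ay":0,"az":0,"fingers":255},{"dx":0.004,"dy":-0.0043,"dz":0,"ax":0,"ay":0,"az":0,"fingers":255},{"dx":0.007,"dy":-0.0074,"dz":0,"ax":0,"ay":0,"az":0,"fingers":255},{"dx":0.01,"dy":-0.0107,"dz":0,"ax":0,"ay":0,"az":0,"fingers":255},{"dx":0.01,"dy":-0.0107,"dz":0,"ax":0,"ay":0,"az":0,"fingers":255}]'
python3 -m pendant '[{"dx":0.01,"dy":-0.0107,"dz":0,"ax":0,"ay":0,"az":0,"fingers":255},{"dx":0.004,"dy":-0.004,"dz":0,"ax":0,"ay":0,"az":5,"fingers":255},{"dx":0,"dy":0,"dz":0,"ax":0,"ay":0,"az":6,"fingers":255},{"dx":0,"dy":0,"dz":0,"ax":0,"ay":0,"az":6,"fingers":255},{"dx":0,"dy":0,"dz":0,"ax":0,"ay":0,"az":6,"fingers":255},{"dx":0,"dy":0,"dz":0,"ax":0,"ay":0,"az":6,"fingers":255},{"dx":0,"dy":0,"dz":0,"ax":0,"ay":0,"az":6,"fingers":255},{"dx":0,"dy":0,"dz":0,"ax":0,"ay":0,"az":6,"fingers":255}]'
python3 - <<'E'
from h import *
goto([.5637,.0265,.2],Rtool(-15))
a=snap('scene')['pixels'][110:290,380:540,::-1]; b=snap('top')['pixels'][120:300,60:220,::-1]
c=np.hstack([cv2.resize(a,(400,450)),cv2.resize(b,(400,450))]); cv2.imwrite('pics/after.png',c)
E
```

```text
clock: 9.22
tcp_pos: [0.6314, 0.3586, 0.2439]
tcp_rot: [-0.568, -0.419, -0.079, 0.704]
contact_force: [-0.3, -0.5, -1.5]
opening: 0.154
clock: 9.88
tcp_pos: [0.6298, 0.358, 0.2755]
tcp_rot: [-0.668, -0.228, 0.137, 0.695]
contact_force: [0.2, 0.1, -1.1]
opening: 0.159
t 9.88 tcp [0.6298 0.358  0.2755] f [ 0.2  0.1 -1.1] open 0.159 j [0.4  0.52 0.48 1.39 0.02 1.45]
shift mm [-231.    44.3 -254.3] turn deg [-3.15 44.9   7.26]
```

View pics/after.png

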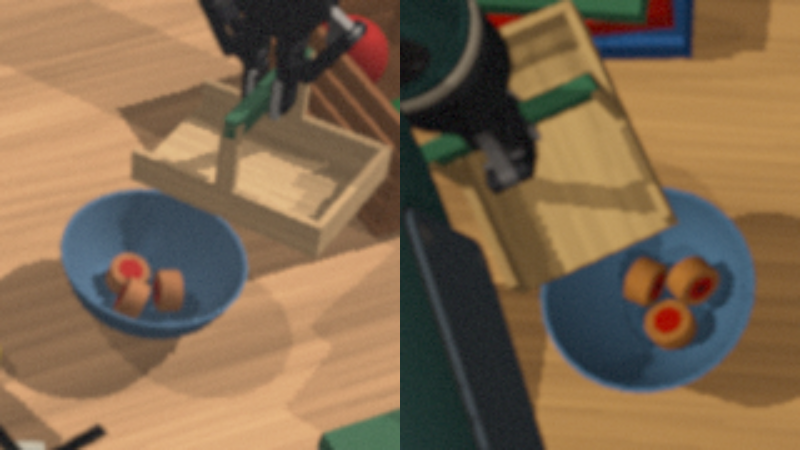

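```bash
python3 -m pendant '[{"dx":-0.0052,"dy":0,"dz":-0.006,"ax":0,"ay":0,"az":7.1,"fingers":255},{"dx":-0.0105,"dy":0,"dz":-0.0121,"ax":0,"ay":3,"az":0,"fingers":255},{"dx":-0.0147,"dy":0,"dz":-0.0189,"ax":0,"ay":3,"az":0,"fingers":255},{"dx":-0.0137,"dy":0,"dz":-0.0197,"ax":0,"ay":3,"az":0,"fingers":255},{"dx":-0.0127,"dy":0,"dz":-0.0204,"ax":0,"ay":3,"az":0,"fingers":255},{"dx":-0.0116,"dy":0,"dz":-0.021,"ax":0,"ay":3,"az":0,"fingers":255},{"dx":-0.0105,"dy":0,"dz":-0.0216,"ax":0,"ay":3,"az":0,"fingers":255},{"dx":-0.0093,"dy":0,"dz":-0.0221,"ax":0,"ay":3,"az":0,"fingers":255}]'
python3 -c "
from h import *
goto([.5637,.0265,.2],Rtool(-15))"
```

```text
clock: 10.65
tcp_pos: [0.6022, 0.1967, 0.2561]
tcp_rot: [-0.694, -0.072, 0.032, 0.715]
contact_force: [0.2, 0.6, -1.8]
opening: 0.154
t 10.65 tcp [0.6022 0.1967 0.2561] f [ 0.2  0.6 -1.8] open 0.154 j [0.18 0.41 0.23 1.34 0.02 1.6 ]
shift mm [ -66.2   48.1 -164. ] turn deg [-2.12 23.46  3.02]
```

```bash
python3 -m pendant '[{"dx":-0.0094,"dy":0.006,"dz":-0.0232,"ax":-0.26,"ay":2.93,"az":0.38,"fingers":255},{"dx":-0.0081,"dy":0.006,"dz":-0.0236,"ax":-0.26,"ay":2.93,"az":0.38,"fingers":255},{"dx":-0.0069,"dy":0.006,"dz":-0.024,"ax":-0.26,"ay":2.93,"az":0.38,"fingers":255},{"dx":-0.0057,"dy":0.006,"dz":-0.0243,"ax":-0.26,"ay":2.93,"az":0.38,"fingers":255},{"dx":-0.0043,"dy":0.006,"dz":-0.0236,"ax":-0.26,"ay":2.93,"az":0.38,"fingers":255},{"dx":-0.0029,"dy":0.006,"dz":-0.0218,"ax":-0.26,"ay":2.93,"az":0.38,"fingers":255},{"dx":-0.0014,"dy":0.006,"dz":-0.0179,"ax":-0.26,"ay":2.93,"az":0.38,"fingers":255},{"dx":-0.0003,"dy":0.006,"dz":-0.01,"ax":-0.26,"ay":2.93,"az":0.38,"fingers":255}]'
python3 -c "
from h import *
goto([.5637,.0265,.085],Rtool(-15))"
```

```text
clock: 11.32
tcp_pos: [0.5562, 0.0195, 0.2033]
tcp_rot: [-0.697, 0.086, -0.114, 0.703]
contact_force: [0.9, 0.1, -1.9]
opening: 0.153
t 11.32 tcp [0.5562 0.0195 0.2033] f [ 0.9  0.1 -1.9] open 0.153 j [-0.12  0.3  -0.08  1.16  0.01  1.74]
shift mm [  0.8 118.5   7.1] turn deg [-0.81 -1.29  2.17]
```

```bash
python3 -m pendant '[{"dx":0.001,"dy":0.006,"dz":0.007,"ax":-0.8,"ay":-1.3,"az":2.1,"fingers":255},{"dx":0,"dy":0.016,"dz":0,"ax":0,"ay":0,"az":0,"fingers":255},{"dx":0,"dy":0.022,"dz":0,"ax":0,"ay":0,"az":0,"fingers":255},{"dx":0,"dy":0.022,"dz":0,"ax":0,"ay":0,"az":0,"fingers":255},{"dx":0,"dy":0.02,"dz":0,"ax":0,"ay":0,"az":0,"fingers":255},{"dx":0,"dy":0.015,"dz":0,"ax":0,"ay":0,"az":0,"fingers":255},{"dx":0,"dy":0.01,"dz":0,"ax":0,"ay":0,"az":0,"fingers":255},{"dx":0,"dy":0.004,"dz":0,"ax":0,"ay":0,"az":0,"fingers":255}]'
python3 -c "
from h import *
goto([.5637,.0265,.0685],Rtool(-15))"
```

```text
clock: 11.98
tcp_pos: [0.5571, 0.0236, 0.0859]
tcp_rot: [-0.699, 0.081, -0.109, 0.702]
contact_force: [0.4, 0.1, -2.2]
opening: 0.153
t 11.98 tcp [0.5571 0.0236 0.0859] f [ 0.4  0.1 -2.2] open 0.153 j [-0.11  0.38 -0.3   0.86  0.    1.73]
shift mm [ 4.9 17.7  4.4] turn deg [-0.52 -0.43  2.28]
```

```bash
python3 -m pendant '[{"dx":0,"dy":0.001,"dz":0,"ax":-0.3,"ay":0,"az":1.2,"fingers":255},{"dx":0,"dy":0.001,"dz":0,"ax":-0.2,"ay":0,"az":1,"fingers":255},{"dx":0,"dy":0.002,"dz":0,"ax":0,"ay":0,"az":0,"fingers":255},{"dx":0,"dy":0.002,"dz":0,"ax":0,"ay":0,"az":0,"fingers":255},{"dx":0,"dy":0.002,"dz":0,"ax":0,"ay":0,"az":0,"fingers":255},{"dx":0,"dy":0.002,"dz":0,"ax":0,"ay":0,"az":0,"fingers":255},{"dx":0,"dy":0.002,"dz":0,"ax":0,"ay":0,"az":0,"fingers":255},{"dx":0,"dy":0,"dz":0,"ax":0,"ay":0,"az":0,"fingers":255}]'
python3 -c "
from h import *
goto([.5637,.0265,.0685],Rtool(-15))"
```

```text
clock: 12.65
tcp_pos: [0.5577, 0.0237, 0.0757]
tcp_rot: [-0.7, 0.092, -0.098, 0.701]
contact_force: [-0.1, 0.2, -2.1]
opening: 0.15
t 12.65 tcp [0.5577 0.0237 0.0757] f [-0.1  0.2 -2.1] open 0.15 j [-0.1   0.41 -0.28  0.88  0.    1.74]
shift mm [5.  7.3 4.3] turn deg [-0.13 -0.43  0.49]
```

```bash
python3 -m pendant '[{"dx":0,"dy":0.0015,"dz":0,"ax":0,"ay":0,"az":0.5,"fingers":255},{"dx":0,"dy":0.0015,"dz":0,"ax":0,"ay":0,"az":0,"fingers":255},{"dx":0,"dy":0.0015,"dz":0,"ax":0,"ay":0,"az":0,"fingers":255},{"dx":0,"dy":0.0015,"dz":0,"ax":0,"ay":0,"az":0,"fingers":255},{"dx":0,"dy":0.001,"dz":0,"ax":0,"ay":0,"az":0,"fingers":255},{"dx":0,"dy":0,"dz":0,"ax":0,"ay":0,"az":0,"fingers":255},{"dx":0,"dy":0,"dz":0,"ax":0,"ay":0,"az":0,"fingers":255},{"dx":0,"dy":0,"dz":0,"ax":0,"ay":0,"az":0,"fingers":255}]'
python3 - <<'E'
from h import *
goto([.5637,.0265,.0685],Rtool(-15))
s=snap('scene'); c=s['pixels'][200:310,260:370,::-1]; cv2.imwrite('pics/set.png',cv2.resize(c,None,fx=5,fy=5))
E
```

```text
clock: 13.32
tcp_pos: [0.558, 0.0237, 0.0684]
tcp_rot: [-0.7, 0.095, -0.095, 0.702]
contact_force: [-0.5, -0.3, -0.8]
opening: 0.151
t 13.32 tcp [0.558  0.0237 0.0684] f [-0.5 -0.3 -0.8] open 0.151 j [-0.1   0.42 -0.28  0.88  0.    1.74]
shift mm [ 4.8 -0.   4.2] turn deg [-0.14 -0.42 -0.01]
```

```bash
python3 -m pendant '[{"dx":0,"dy":0.001,"dz":0,"ax":0,"ay":0,"az":0,"fingers":255},{"dx":0,"dy":0.0005,"dz":0,"ax":0,"ay":0,"az":0,"fingers":255},{"dx":0,"dy":0,"dz":0,"ax":0,"ay":0,"az":0,"fingers":255},{"dx":0,"dy":0,"dz":0,"ax":0,"ay":0,"az":0,"fingers":255},{"dx":0,"dy":0,"dz":0,"ax":0,"ay":0,"az":0,"fingers":255},{"dx":0,"dy":0,"dz":0,"ax":0,"ay":0,"az":0,"fingers":255},{"dx":0,"dy":0,"dz":0,"ax":0,"ay":0,"az":0,"fingers":255},{"dx":0,"dy":0,"dz":0,"ax":0,"ay":0,"az":0,"fingers":255}]'
```

```text
clock: 14.03
tcp_pos: [0.5581, 0.0239, 0.0684]
tcp_rot: [-0.7, 0.094, -0.095, 0.702]
contact_force: [-0.8, 1.5, -0.0]
opening: 0.156
```

The TCP stops at 0.0684, the same height as at the grasp, and the load is gone, so the tray is standing. Now I release it.

```bash
python3 -m pendant '[{"dx":0,"dy":0,"dz":0,"ax":0,"ay":0,"az":0,"fingers":205},{"dx":0,"dy":0,"dz":0,"ax":0,"ay":0,"az":0,"fingers":190},{"dx":0,"dy":0,"dz":0,"ax":0,"ay":0,"az":0,"fingers":160},{"dx":0,"dy":0,"dz":0,"ax":0,"ay":0,"az":0,"fingers":130},{"dx":0,"dy":0,"dz":0,"ax":0,"ay":0,"az":0,"fingers":120},{"dx":0,"dy":0,"dz":0,"ax":0,"ay":0,"az":0,"fingers":120},{"dx":0,"dy":0,"dz":0,"ax":0,"ay":0,"az":0,"fingers":120},{"dx":0,"dy":0,"dz":0,"ax":0,"ay":0,"az":0,"fingers":120}]'
python3 -m pendant '[{"dx":0,"dy":-0.006,"dz":0,"ax":0,"ay":0,"az":0,"fingers":120},{"dx":0,"dy":-0.012,"dz":0,"ax":0,"ay":0,"az":0,"fingers":120},{"dx":0,"dy":-0.018,"dz":0,"ax":0,"ay":0,"az":0,"fingers":120},{"dx":0,"dy":-0.022,"dz":0,"ax":0,"ay":0,"az":0,"fingers":120},{"dx":0,"dy":-0.022,"dz":0,"ax":0,"ay":0,"az":0,"fingers":120},{"dx":0,"dy":-0.022,"dz":0,"ax":0,"ay":0,"az":0,"fingers":120},{"dx":0,"dy":-0.018,"dz":0,"ax":0,"ay":0,"az":0,"fingers":120},{"dx":0,"dy":-0.01,"dz":0,"ax":0,"ay":0,"az":0,"fingers":120}]'
python3 - <<'E'
from h import *
s=snap('scene','end')
t=snap('top'); p=cv2.cvtColor(t['pixels'],cv2.COLOR_RGB2HSV)
for n in ('scene',):
    p=cv2.cvtColor(s['pixels'],cv2.COLOR_RGB2HSV); m=cv2.inRange(p,(40,80,40),(85,255,255)); m[:,:270]=0;m[:,360:]=0
    v,u=np.nonzero(m); w=world(s,u,v); print('bar z',np.percentile(w[:,2],[5,50,95]).round(4), np.median(w,0).round(3))
    for a,b in ((300,270),(330,270),(300,285),(335,285)): print(world(s,a,b).round(3))
p=cv2.cvtColor(t['pixels'],cv2.COLOR_RGB2HSV)
m=cv2.inRange(p,(95,100,40),(130,255,255)); m[:190]=0
cn=max(cv2.findContours(m,0,1)[0],key=cv2.contourArea)[:,0]
w=world(t,cn[:,0],cn[:,1],.065); print('bowl',cv2.minEnclosingCircle((w[:,:2]*1000).astype(np.float32)))
print(manip.get_obs()['tcp_pos'])
E
```

```text
clock: 14.7
tcp_pos: [0.5584, 0.0237, 0.0684]
tcp_rot: [-0.7, 0.094, -0.096, 0.702]
contact_force: [-0.8, -0.5, 0.3]
opening: 0.524
clock: 15.37
tcp_pos: [0.556, 0.0236, 0.2047]
tcp_rot: [-0.7, 0.096, -0.094, 0.702]
contact_force: [-0.2, 0.4, 0.3]
opening: 0.527
bar z [0.0886 0.4338 0.6305] [0.577 0.018 0.434]
[[ 0.582 -0.012  0.004]]
[[0.604 0.05  0.004]]
[[ 0.628 -0.027  0.015]]
[[0.647 0.045 0.007]]
bowl ((576.456298828125, 328.1011657714844), 81.31299591064453)
[0.55645161 0.02354068 0.20440233]
```

View pics/end.png

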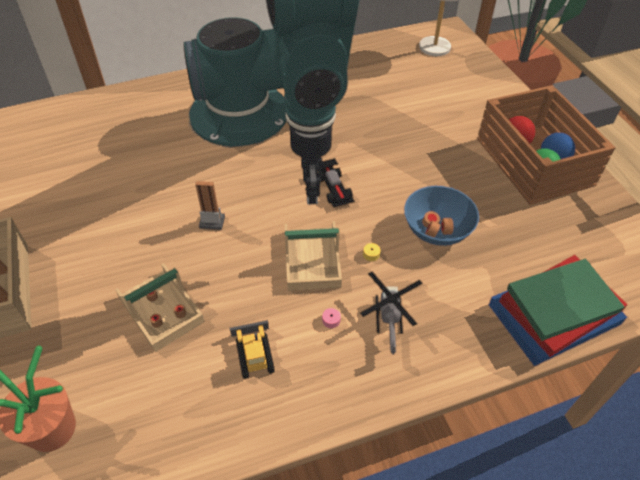

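The picture shows the empty tray flat at (314,260), three wheels in the bowl at (438,224), and the other toys where they were.

```bash
python3 -c "
from cell import order; print(order.close_job())"
```

```text
the job is handed in; nothing more can be done
None
```

The three large wheels are in the blue bowl, and the empty tray is back flat on the work surface about 6 mm from where it stood, released. I handed the job in at about 15.5 s. I lifted the tray by its green bar, held the open end about 28 mm above the bowl's rim, and tipped it to about 43° until all three wheels slid in.

**Last checks**
- **Bowl and wheels:** all three wheels are visible in the bowl, and its centre reads the same as at the start to within 0.2 mm.
- **Tray:** two floor points read 4 mm (6 mm expected) and two nearer the end wall 7 and 15 mm. The tray looks flat in the last picture, and the gripper is clear above it.
- **Other things:** the small-wheel tray and the other toys look unmoved by eye; I did not measure them.

**Checks that failed or disagreed**
- The last height check on the bar gave nonsense (median z 0.43 m), because the mask also caught the dark-green arm. I relied on the picture and the floor readings instead.
- The bowl's fitted radius read about 81.5 mm instead of 85 mm.

I took "shelf" to mean the work surface, since no separate shelf was listed or seen.

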